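# Call for a refill of the empty bin

### The arm

A 6-joint arm with a two-finger parallel gripper is mounted at the origin on the work surface. World frame = base frame: x ahead of the robot, y to its left, z up, the work surface at z = 0. Lengths are in m, angles in rad, forces in N, time in s.
With the tool pointing down it reaches from about 0.35 to 0.775 m from the base axis. Payload 7.3 kg.
Tool frame: the origin (TCP) lies on the front face of the gripper's body, between the roots of the fingers; the fingertips stand 66 mm ahead of it and the grasp point (between the pads) lies 47 mm ahead of it; z points along the fingers, y is the direction in which the jaws open and shut (so a half turn about z gives the same grasp; the last joint's range is limited). The gripper opens to 92 mm and grips with 3 to 60 N. Pads are 19 mm wide; open, the fingers measure 130 mm over their backs; the gripper's body (75 mm by 190 mm) begins 47 mm behind the grasp point.
Start: joints at [1.074, 0.342, 1.524, -0, 1.275, -0.146], TCP at [0.18, 0.493, 0.292] pointing down, gripper open.
Joint ranges: [-2.53, 2.53], [-0.77, 2.02], [0.04, 2.7], [-1, 4.14], [0.28, 2.66], [-3.11, 3.11]. Speed limits (rad/s): [2.57, 2.57, 3.14, 3.14, 3.14, 3.14].

### API

Orientations are given as [roll, pitch, yaw] about the fixed x, y, z axes, in that order (R = Rz(yaw) Ry(pitch) Rx(roll)).
In Python, from cell import observe, read_camera, hand_in, search_frame, tip_of gives the robot as it stands. The module is installed in compiled form; this text tells all that it offers.
- The arm moves only by the tool apply_moves, never from a script. Its argument "motion" is a list of rows, each an object with "offset": the shift along the tool's x, y, z in mm, a list of three; "rotation": the turn, a rotation vector about the tool's x, y, z in rad, a list of three. In form: [{"offset": [x, y, z], "rotation": [rx, ry, rz]}, ...]. A call has 1 to 12 rows; each row shifts and turns the pose as measured when the row begins, along the tool's axes as they then stand; what a row does not reach is not made up. A row lasts 1/12 s, in which the tool goes at most 41.7 mm and 7.16 degrees, less where a joint would pass 70% of its speed; a pose out of reach is approached as far as the arm can. A call with a gripper value outside its range is refused whole. "grip" is the closure, from 0 (fully open) to 1 (shut), set as the call begins (left out, the last holds). The fingers move at their own pace and stop on an object; "grip_force" is the grip in N (left out, the last holds). Time passes only in rows, so rows that do not move let the fingers close. It gives the time, the measured TCP pose, the force and the opening at its end, in the units of the state.
- observe(): the state, without advancing time (a new reading comes with each control period).
- read_camera(name): name is "side" or "top" or "wrist"; returns a dict with "img" (420x560x3 uint8, red, green, blue), "camera_matrix" (3x3 intrinsics, pixels), "R" (3x3) and "t" (3): a world point X has camera coordinates R X + t; the wrist camera has in their place "tool_from_camera" (4x4, takes a point from camera to tool coordinates, whose origin is the TCP and whose axes are the flange's). Camera axes: x right, y down, z forward; pixel columns grow to the right and rows downward; lengths in m; the calibration is good to about 2 mm. A picture is of the moment at which its call begins: read the wrist's pose just before it. There is no depth.
- hand_in(): hands the job in, once; it reports no verdict.
Trained networks look in a picture, given as the dict that the camera call returned (one of the last four; its "shot" number tells which), for a name from the list of things; names that differ only in an ending like _2 or _b are one class to them, and where a whole thing is asked for, a point or a joint stands for the part that bears it (a point fixed in the world has none). Each returns a list of dicts, best first, with "score" (0 to 1); they miss things now and then, are a little off and sometimes report something else, mostly with a low value. They report only what shows in the picture. A call takes as long as a camera call. They do not tell look-alikes from the thing itself.
- search_frame(query, picture): "location" ([x, y, z] in m, in world coordinates, good to about 4 mm: the middle of the surface that is visible of it).
- tip_of(query, picture): "location" ([x, y, z] in m, in world coordinates, good to about 4 mm: a listed point, or the origin of a listed thing).
The state is a dict: "time": time; "qpos": joint angles; "qvel": joint speeds; "joint_efforts": joint torques, N m; "tool_pos": TCP position; "tool_rot": TCP orientation; "contact_force": force on the tool from outside, world axes, zero at the start; "torque": the same for the moment, N m; "opening": finger opening in m.
Only numpy, scipy, OpenCV 4.12 (cv2) and the standard library are available. Lean on these libraries where they do the work, as an engineer would, in place of code of your own. Each camera call takes 0.05 s, during which the arm holds its last target.

### The job

Four parts bins stand in a row and one of them holds nothing at all: with the fingertips, gently press down the round call button directly in front of that empty bin and let it come back up, then press the long send key on the grey call box, let it come up too and withdraw. Do not press the other call buttons or the small square cancel key, do not pick up, shove or knock the bins or the hand scanner, and a bin with even one carton left is not empty.

Things in the scene. Friction and masses are not known exactly. Their poses are not given: they have to be found in the camera images.
- bin_empty: the bin that holds nothing: blue plastic, 150 (x) x 88 (y) mm, 70 mm high, front lip (-x) 35 mm; loose, on a 6 mm deck, in a different one of the four lanes each time. Origin at the centre of its underside, x from front to back, z up. Its own call button is the one 125 mm from the origin along -x (horizontally; the next nearest are 160 mm away)
- bin_cartons: a bin of the same shape and size, filled with six little cartons (46 mm tall); not to be moved. Origin as for the empty bin
- bin_knobs: a bin of the same shape and size, filled with six round wooden knobs (about 50 mm tall); not to be moved. Origin as for the empty bin
- bin_last_one: a bin of the same shape and size, with a single little carton left in it (46 mm tall), so not empty; not to be moved. Origin as for the empty bin
- call0_top (a point): centre of the top face of call button 0 (leftmost as seen from the robot (+y end)): white, round, 30 mm across, 54 mm above the table when up, 12 mm proud of a black collar 46 mm across, on an aluminium rail 60 mm wide and 30 mm high. The buttons stand in a row, 100 mm apart. The point moves with the button; z up, x to the bin behind, y along the rail
- call1_top (a point): centre of the top face of call button 1 (second from the left): white, round, 30 mm across, 54 mm above the table when up, 12 mm proud of a black collar 46 mm across, on an aluminium rail 60 mm wide and 30 mm high. The buttons stand in a row, 100 mm apart. The point moves with the button; z up, x to the bin behind, y along the rail
- call2_top (a point): centre of the top face of call button 2 (third from the left): white, round, 30 mm across, 54 mm above the table when up, 12 mm proud of a black collar 46 mm across, on an aluminium rail 60 mm wide and 30 mm high. The buttons stand in a row, 100 mm apart. The point moves with the button; z up, x to the bin behind, y along the rail
- call3_top (a point): centre of the top face of call button 3 (rightmost (-y end)): white, round, 30 mm across, 54 mm above the table when up, 12 mm proud of a black collar 46 mm across, on an aluminium rail 60 mm wide and 30 mm high. The buttons stand in a row, 100 mm apart. The point moves with the button; z up, x to the bin behind, y along the rail
- call0 (a joint): how far call button 0 is pressed down, m: 0 up, 0.008 at its stop; it counts as pressed at 0.004. A spring (about 1.8 N to start, 3.9 N at 4 mm, 6 N at the stop) brings it back up
- call1 (a joint): how far call button 1 is pressed down, m: 0 up, 0.008 at its stop; it counts as pressed at 0.004. A spring (about 1.8 N to start, 3.9 N at 4 mm, 6 N at the stop) brings it back up
- call2 (a joint): how far call button 2 is pressed down, m: 0 up, 0.008 at its stop; it counts as pressed at 0.004. A spring (about 1.8 N to start, 3.9 N at 4 mm, 6 N at the stop) brings it back up
- call3 (a joint): how far call button 3 is pressed down, m: 0 up, 0.008 at its stop; it counts as pressed at 0.004. A spring (about 1.8 N to start, 3.9 N at 4 mm, 6 N at the stop) brings it back up
- send_top (a point): centre of the top face of the send key: white, oblong, 52 mm (y) x 30 mm (x), about 57 mm above the table when up, 12 mm proud of the grey call box (130 (x) x 80 (y) x 45 mm, fixed, left or right of the bins). It is the key at the near (-x) end of the box; the point moves with the key; x towards the cancel key
- send (a joint): how far the send key is pressed down, m: 0 up, 0.008 at its stop; it counts as pressed at 0.004. Same spring force as the call buttons
- cancel_top (a point): centre of the top face of the cancel key: white, 20 mm square, same height as the send key, 69 mm from it towards the far (+x) end of the call box; not to be pressed
- cancel (a joint): how far the cancel key is pressed down, m: 0 up, 0.008 at its stop; to be left alone, it has the same spring
- scanner: a hand scanner standing on a round foot (84 mm across), 117 mm tall with an 80 x 48 mm head on a 30 mm handle; loose, on the side of the bins where the call box is not; to be left alone. Origin at the centre of its underside
Mind the look-alikes: they are no part of the job. What is shaped like the bin_empty but red is not meant. What is shaped like the part that bears send_top but red or yellow is not meant.

How it is judged:
On the way, in this order (a step that is already met when the one before it is completed fails the run):
1. the call button in front of the empty bin is pressed down at least 4 mm by the fingers (contact force between the fingers and anything else above 0.5 N and ((horizontal distance between bin_empty and call0_top below 0.142 m and value of joint call0 above 0.004 m) or (horizontal distance between bin_empty and call1_top below 0.142 m and value of joint call1 above 0.004 m) or (horizontal distance between bin_empty and call2_top below 0.142 m and value of joint call2 above 0.004 m) or (horizontal distance between bin_empty and call3_top below 0.142 m and value of joint call3 above 0.004 m))), for 0.05 s.
2. that button is let up again (value of joint each of call0, call1, call2, call3 below 0.0015 m), for 0.1 s.
3. the long send key is pressed down at least 4 mm by the fingers (all of step 2 and contact force between the fingers and anything else above 0.5 N and value of joint send above 0.004 m), for 0.05 s.
At the end, for the whole second after the job is handed in: All buttons and keys are up again (within 1.5 mm), all four bins stand upright within 10 mm and the scanner within 15 mm of where they began (all of step 2 and value of joint each of send, cancel below 0.0015 m and distance of each of bin_empty, bin_cartons, bin_knobs, bin_last_one from where it was at the start of the episode below 0.01 m and angle between each of bin_empty, bin_cartons, bin_knobs, bin_last_one, scanner's own z axis and vertical below 0.1 rad and distance of scanner from where it was at the start of the episode below 0.015 m); the robot touches nothing.
It fails at once if a call button that is not in front of the empty bin is pressed (more than 2.5 mm) ((not (horizontal distance between bin_empty and call0_top below 0.142 m) and value of joint call0 above 0.0025 m) or (not (horizontal distance between bin_empty and call1_top below 0.142 m) and value of joint call1 above 0.0025 m) or (not (horizontal distance between bin_empty and call2_top below 0.142 m) and value of joint call2 above 0.0025 m) or (not (horizontal distance between bin_empty and call3_top below 0.142 m) and value of joint call3 above 0.0025 m)).
It fails at once if the cancel key is pressed (more than 2.5 mm) (value of joint cancel above 0.0025 m).
It fails at once if a bin is shoved, lifted or tipped (10 mm, 0.1 rad) (distance of any of bin_empty, bin_cartons, bin_knobs, bin_last_one from where it was at the start of the episode above 0.01 m or angle between any of bin_empty, bin_cartons, bin_knobs, bin_last_one's own z axis and vertical above 0.1 rad).
It fails at once if the scanner is shoved, lifted or tipped (15 mm, 0.15 rad) (distance of scanner from where it was at the start of the episode above 0.015 m or angle between scanner's own z axis and vertical above 0.15 rad).
It fails at once if the fingers push on anything harder than 30 N (contact force between the fingers and anything else above 30 N).
It also fails if it takes over 40 s, if anything falls off the work surface, if the arm or the gripper's body presses on something with over 40 N, if the wrist force passes 120 N, or if a joint passes its speed limit or range.

## Working session

There is one attempt and no reset: what is moved stays moved. The work goes in short steps, Python scripts to look and compute and a tool call to move; the robot and the scene stay as the last step left them, time stands still between calls to the robot, and variables do not carry over. Pictures are saved under pics/ and viewed, and the job is handed in when it is done.

Besides the shell and the picture viewer there is one more tool, called after "Request:" as name(argument=value, ...) on one line, values as JSON. apply_moves: Moves the arm, as the interface text tells. Its arguments: {"type":"object","properties":{"motion":{"type":"array"},"grip":{"type":"number"},"grip_force":{"type":"number"}},"required":["motion"]}

```bash
mkdir -p pics; python3 - <<'E'
from cell import *
import cv2
s=observe();print(s['time'],s['tool_pos'],s['tool_rot'],s['opening'])
for n in ('top','side'):
    p=read_camera(n);cv2.imwrite(f'pics/{n}0.png',p['img'][:,:,::-1])
    for q in ['bin_empty','bin_cartons','bin_knobs','bin_last_one','call0_top','call1_top','call2_top','call3_top','send_top','cancel_top','scanner']:
        print(n,q,[(r['location'],r['score']) for r in tip_of(q,p)[:3]])
E
```

```text
0.0 [0.18022845 0.49276753 0.2915513 ] [-3.14006044e+00 -2.46746538e-04  2.79081845e+00] 0.09191859713355935
top bin_empty [([0.6617, -0.1275, 0.0087], 0.71), ([0.7557, -0.3668, 0.001], 0.58), ([0.5245, -0.042, 0.0547], 0.38)]
top bin_cartons [([0.6276, 0.1722, 0.0048], 0.82)]
top bin_knobs [([0.6515, -0.0282, 0.0059], 0.94)]
top bin_last_one [([0.6418, 0.07, 0.0058], 0.9)]
top call0_top [([0.5042, 0.161, 0.0522], 0.59)]
top call1_top [([0.5168, 0.0587, 0.0547], 0.49)]
top call2_top [([0.526, -0.0384, 0.0556], 0.58), ([0.6491, -0.027, 0.0033], 0.32)]
top call3_top [([0.5414, 0.3499, -0.0002], 0.68), ([0.5395, -0.139, 0.0581], 0.56)]
top send_top [([0.486, -0.3653, 0.0574], 0.75), ([0.4433, -0.5493, 0.0618], 0.59)]
top cancel_top [([0.5559, -0.3478, 0.0574], 0.63), ([0.3613, -0.3312, 0.0586], 0.38), ([0.5098, -0.5386, 0.0593], 0.38)]
top scanner [([0.5432, 0.3496, 0.0015], 0.64)]
side bin_empty [([0.7614, -0.3638, 0.0011], 0.95), ([0.6586, -0.1274, 0.0066], 0.6)]
side bin_cartons [([0.6261, 0.1714, 0.0089], 0.57)]
side bin_knobs [([0.6538, -0.0276, 0.0038], 0.74)]
side bin_last_one [([0.6404, 0.0744, 0.0046], 0.68)]
side call0_top [([0.5011, 0.1564, 0.0531], 0.51)]
side call1_top []
side call2_top [([0.5269, -0.0377, 0.0527], 0.59)]
side call3_top [([0.5407, -0.1414, 0.0557], 0.68), ([0.5268, -0.0367, 0.051], 0.5)]
side send_top [([0.4439, -0.5502, 0.059], 0.66), ([0.486, -0.364, 0.0545], 0.65), ([0.2888, -0.3384, 0.0551], 0.51)]
side cancel_top [([0.3585, -0.3343, 0.0561], 0.43), ([0.5056, -0.5352, 0.0619], 0.39), ([0.5502, -0.3519, 0.0529], 0.38)]
side scanner [([0.5429, 0.3522, -0.0001], 0.9)]
```

View pics/top0.png

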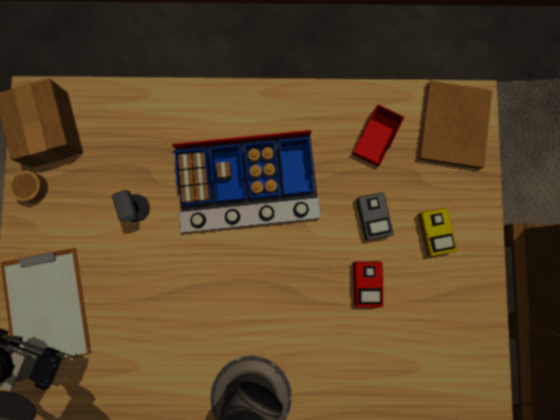

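View pics/side0.png

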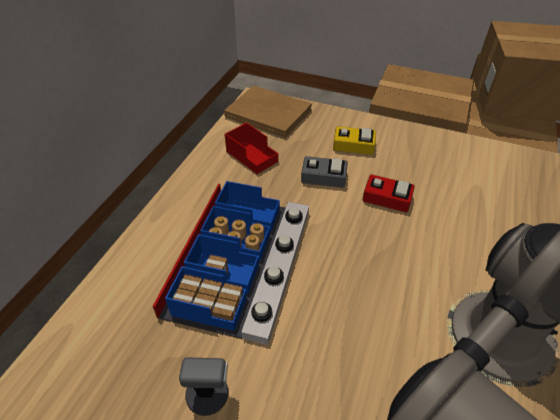

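```bash
python3 - <<'E'
from cell import *
import numpy as np,cv2
for n in ('top','side'):
    p=read_camera(n)
    for nm,X in dict(a=(.486,-.365,.057),b=(.444,-.549,.06),c=(.289,-.338,.056),call3=(.540,-.140,.055),bin=(.66,-.1275,.006)).items():
        c=p['R']@np.array(X)+p['t'];u=p['camera_matrix']@c;print(n,nm,u[:2]/u[2])
    cv2.imwrite(f'pics/{n}b.png',cv2.resize(p['img'][:,:,::-1][150:400,330:560] if n=='top' else p['img'][:,:,::-1][200:420,0:300],None,fx=2.6,fy=2.6))
E
```

```text
top a [379.99228627 226.88011646]
top b [445.14067189 242.01689664]
top c [371.53770754 296.86772458]
top call3 [301.23674353 207.5973823 ]
top bin [296.37631868 169.73102999]
side a [337.44020378 163.59686377]
side b [366.62503493 131.09173051]
side c [403.5818836  186.53925834]
side call3 [293.49051155 210.79239383]
side bin [250.14490256 214.93199868]
```

The top view shows, left to right, cartons (190,178), a single carton (225,170), knobs (262,170) and an empty bin (296,168). So the target is button 3 at (301,208), about (0.540, -0.140). The grey box is at (376,217), with its send key at about (0.486, -0.365). The red and yellow boxes are decoys.

Request:
apply_moves(motion=[{"offset":[0,0,0],"rotation":[0,0,-0.118]},{"offset":[0,0,0],"rotation":[0,0,-0.118]},{"offset":[0,0,0],"rotation":[0,0,-0.118]},{"offset":[0,0,0],"rotation":[0,0,-0.118]},{"offset":[0,0,0],"rotation":[0,0,0]}], grip=1, grip_force=10)

```text
time: 1.72
tool_pos: [0.1804, 0.4931, 0.2922]
tool_rot: [3.141, 0.0, -2.999]
contact_force: [-0.9, 0.4, 0.1]
opening: 0.0629
```

```bash
cat > h.py <<'E'
from cell import *
import numpy as np
from scipy.spatial.transform import Rotation as R
def go(x,y,z):
    s=observe();r=R.from_euler('xyz',s['tool_rot'])
    d=r.inv().apply(np.array([x,y,z])-s['tool_pos'])*1000
    print(s['time'],np.round(s['tool_pos'],4),np.round(s['tool_rot'],3),s['opening'],np.round(s['contact_force'],2))
    print('offset',np.round(d,1),'rows',np.linalg.norm(d)/41.7)
E
python3 -c "
from h import *
go(.54,-.14,.22)"
```

```text
1.7167 [0.1804 0.4931 0.2922] [ 3.141  0.    -2.999] 0.0628937753980865 [-0.87  0.43  0.07]
offset [-266.2 -677.7   72.2] rows 17.5453536563628
```

View pics/topb.png

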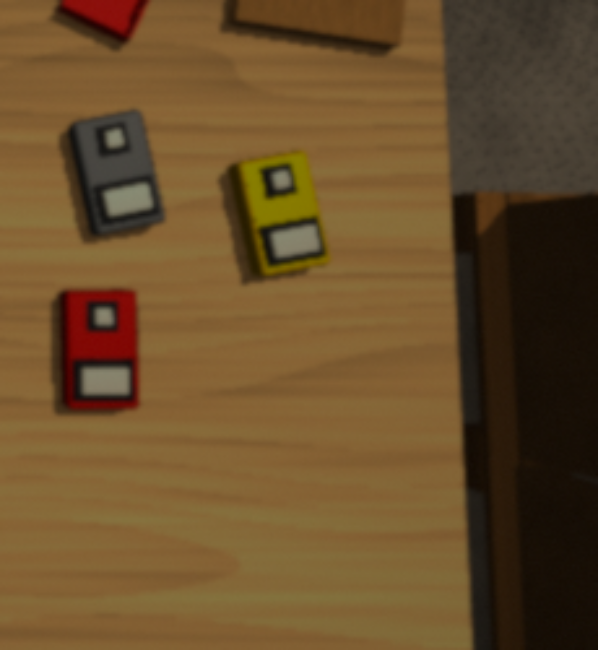

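View pics/sideb.png

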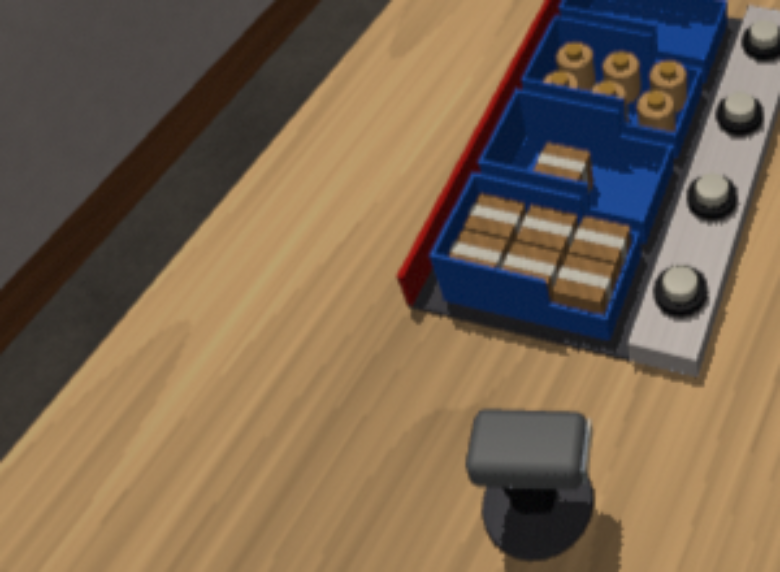

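The close-ups confirm it: the grey box has its long key at the near end, and the first three bins hold something.

Request:
apply_moves(motion=[{"offset":[-14,-36,0],"rotation":[0,0,0]},{"offset":[-14,-36,0],"rotation":[0,0,0]},{"offset":[-14,-36,0],"rotation":[0,0,0]},{"offset":[-14,-36,0],"rotation":[0,0,0]},{"offset":[-14,-36,0],"rotation":[0,0,0]},{"offset":[-14,-36,0],"rotation":[0,0,0]},{"offset":[-14,-36,0],"rotation":[0,0,0]},{"offset":[-14,-36,0],"rotation":[0,0,0]},{"offset":[-14,-36,0],"rotation":[0,0,0]},{"offset":[-14,-36,0],"rotation":[0,0,0]},{"offset":[-14,-36,0],"rotation":[0,0,0]},{"offset":[-14,-36,0],"rotation":[0,0,0]}])

```text
time: 2.72
tool_pos: [0.4053, 0.0737, 0.2921]
tool_rot: [3.137, 0.007, -3.035]
contact_force: [1.1, 0.3, -0.2]
opening: 0.0007
```

```bash
python3 -c "
from h import *
go(.54,-.14,.22)"
```

```text
2.7167 [0.4053 0.0737 0.2921] [ 3.137  0.007 -3.035] 0.0007079181982570779 [ 1.07  0.28 -0.21]
offset [-110.8 -227.1   71.8] rows 6.299562522805672
```

Request:
apply_moves(motion=[{"offset":[-16,-33,8],"rotation":[0,0,0]},{"offset":[-16,-33,8],"rotation":[0,0,0]},{"offset":[-16,-33,8],"rotation":[0,0,0]},{"offset":[-16,-33,8],"rotation":[0,0,0]},{"offset":[-16,-33,8],"rotation":[0,0,0]},{"offset":[-16,-33,8],"rotation":[0,0,0]},{"offset":[-10,-20,5],"rotation":[0,0,0]},{"offset":[0,0,0],"rotation":[0,0,0]}])

```text
time: 3.38
tool_pos: [0.5386, -0.153, 0.238]
tool_rot: [3.139, 0.014, -3.078]
contact_force: [-0.1, 1.1, -0.6]
opening: 0.0007
```

```bash
python3 - <<'E'
from h import *
import cv2
go(.54,-.14,.16)
s=observe();p=read_camera('wrist');cv2.imwrite('pics/w1.png',p['img'][:,:,::-1])
for q in ['bin_empty','bin_last_one','bin_knobs','call2_top','call3_top','send_top']:
    print(q,[(r['location'],r['score']) for r in tip_of(q,p)[:3]])
T=R.from_euler('xyz',s['tool_rot'])
M=p['tool_from_camera']
for X in [(.54,-.14,.054),(.54,-.14,.042),(.527,-.038,.054)]:
    t=T.inv().apply(np.array(X)-s['tool_pos']); c=(np.linalg.inv(M)@np.r_[t,1])[:3]; u=p['camera_matrix']@c; print(X,u[:2]/u[2])
E
```

```text
3.3833 [ 0.5386 -0.153   0.238 ] [ 3.139  0.014 -3.078] 0.0006625128038042304 [-0.14  1.09 -0.59]
offset [-1.1 12.7 78. ] rows 1.8955238637300549
bin_empty []
bin_last_one [([0.6408, 0.0697, 0.0054], 0.7)]
bin_knobs [([0.5386, -0.1416, 0.0572], 0.22)]
call2_top [([0.5247, -0.042, 0.0524], 0.61)]
call3_top [([0.5382, -0.1441, 0.0529], 0.61)]
send_top []
(0.54, -0.14, 0.054) [298.31541693 202.30036696]
(0.54, -0.14, 0.042) [297.67684936 198.56091794]
(0.527, -0.038, 0.054) [428.71454064 194.39126577]
```

View pics/w1.png

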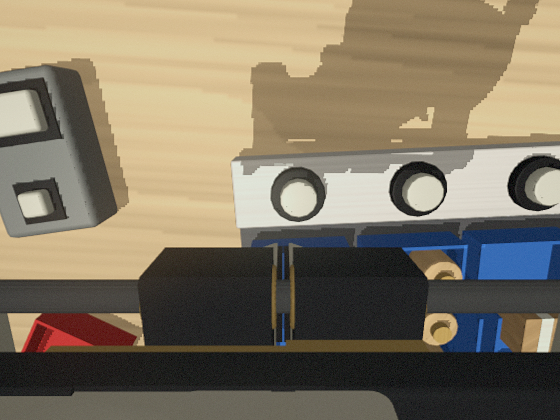

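The wrist view shows button 3 at (298,199), and my estimate projects to (298,202), so they agree. Next I lower over it.

Request:
apply_moves(motion=[{"offset":[-1,12,25],"rotation":[0,0,0]},{"offset":[0,0,25],"rotation":[0,0,0]},{"offset":[0,0,25],"rotation":[0,0,0]},{"offset":[0,0,15],"rotation":[0,0,0]},{"offset":[0,0,0],"rotation":[0,0,0]}])

```text
time: 4.15
tool_pos: [0.5399, -0.131, 0.1527]
tool_rot: [-3.14, 0.025, -3.065]
contact_force: [-0.5, 1.1, -0.1]
opening: -0.0
```

```bash
python3 -c "
from h import *
go(.54,-.1405,.114)"
```

```text
4.15 [ 0.5399 -0.131   0.1527] [-3.14   0.025 -3.065] -1.9739368688711243e-05 [-0.5   1.08 -0.07]
offset [ 1.6 -9.4 38.7] rows 0.9546385076450635
```

Request:
apply_moves(motion=[{"offset":[0,-9,0],"rotation":[0,-0.025,0]},{"offset":[0,0,0],"rotation":[0,0,0]},{"offset":[0,0,10],"rotation":[0,0,0]},{"offset":[0,0,10],"rotation":[0,0,0]},{"offset":[0,0,0],"rotation":[0,0,0]}])

```text
time: 4.57
tool_pos: [0.5425, -0.1373, 0.1352]
tool_rot: [-3.138, 0.054, -3.063]
contact_force: [0.2, -0.2, 0.5]
opening: 0.0006
```

```bash
python3 -c "
from h import *
go(.54,-.1405,.114)"
```

```text
4.5667 [ 0.5425 -0.1373  0.1352] [-3.138  0.054 -3.063] 0.000630234520905077 [ 0.22 -0.15  0.46]
offset [ 3.9 -2.9 21. ] rows 0.517297704895906
```

Request:
apply_moves(motion=[{"offset":[2,-3,0],"rotation":[0,0.054,0]},{"offset":[0,0,0],"rotation":[0,0,0]}])

```text
time: 4.73
tool_pos: [0.5405, -0.1399, 0.1348]
tool_rot: [-3.138, -0.003, -3.063]
contact_force: [0.0, 0.2, 0.1]
opening: 0.0006
```

```bash
cat >> h.py <<'E'
def tip(x,y,z):
    s=observe();r=R.from_euler('xyz',s['tool_rot'])
    t=s['tool_pos']+r.apply([0,0,.066])
    print(s['time'],'tip',np.round(t,4),'rot',np.round(s['tool_rot'],3),'F',np.round(s['contact_force'],2),'off',np.round(r.inv().apply(np.array([x,y,z])-t)*1000,1))
E
python3 -c "
from h import *
tip(.54,-.1405,.054)"
```

```text
4.7333 tip [ 0.5403 -0.1401  0.0688] rot [-3.138e+00 -3.000e-03 -3.063e+00] F [0.03 0.24 0.06] off [ 0.3 -0.3 14.8]
```

Request:
apply_moves(motion=[{"offset":[0,0,7],"rotation":[0,0,0]},{"offset":[0,0,6],"rotation":[0,0,0]},{"offset":[0,0,3],"rotation":[0,0,0]},{"offset":[0,0,0],"rotation":[0,0,0]}])

```text
time: 5.07
tool_pos: [0.5414, -0.1394, 0.1176]
tool_rot: [-3.138, 0.002, -3.062]
contact_force: [0.2, -1.2, 2.6]
opening: 0.0003
```

```bash
python3 -c "
from h import *
tip(.54,-.1405,.048)"
```

```text
5.0667 tip [ 0.5415 -0.1397  0.0516] rot [-3.138e+00  2.000e-03 -3.062e+00] F [ 0.23 -1.24  2.63] off [ 1.6 -0.7  3.6]
```

Contact is made at 2.6 N, which means it's about 2 mm down. I'll press on to about 6 mm, hold briefly, then release.

Request:
apply_moves(motion=[{"offset":[0,0,2],"rotation":[0,0,0]},{"offset":[0,0,2],"rotation":[0,0,0]},{"offset":[0,0,0],"rotation":[0,0,0]}])

```text
time: 5.32
tool_pos: [0.5413, -0.1394, 0.1139]
tool_rot: [-3.137, 0.003, -3.062]
contact_force: [-1.0, -0.7, 4.2]
opening: 0.0005
```

```bash
python3 -c "
from h import *
tip(.54,-.1405,.048)"
```

```text
5.3167 tip [ 0.5415 -0.1397  0.048 ] rot [-3.137e+00  3.000e-03 -3.062e+00] F [-0.95 -0.71  4.18] off [ 1.6 -0.7 -0.1]
```

Request:
apply_moves(motion=[{"offset":[0,0,1.5],"rotation":[0,0,0]},{"offset":[0,0,0.5],"rotation":[0,0,0]}])

```text
time: 5.48
tool_pos: [0.5413, -0.1394, 0.1127]
tool_rot: [-3.137, 0.004, -3.062]
contact_force: [-1.0, 0.9, 5.4]
opening: 0.0006
```

```bash
python3 -c "
from h import *
tip(.54,-.1405,.048)
p=read_camera('side')
import cv2;cv2.imwrite('pics/s1.png',cv2.resize(p['img'][140:280,180:400,::-1],None,fx=3.5,fy=3.5))"
```

```text
5.4833 tip [ 0.5416 -0.1397  0.0467] rot [-3.137  0.004 -3.062] F [-1.05  0.94  5.37] off [ 1.6 -0.7 -1.3]
```

View pics/s1.png

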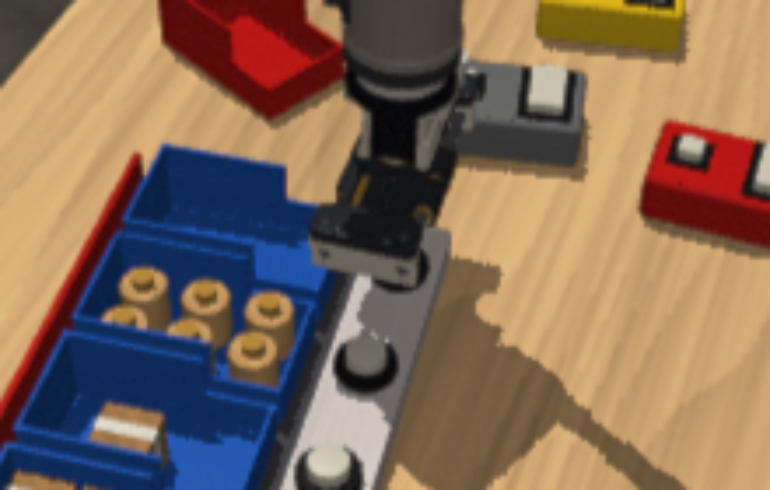

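The picture shows the fingertips on the last button, with collar 3 at (400,272), and the force of 5.4 N matches about 7 mm of travel. Now I lift clear.

Request:
apply_moves(motion=[{"offset":[0,0,-5],"rotation":[0,0,0]},{"offset":[0,0,-15],"rotation":[0,0,0]},{"offset":[0,0,-30],"rotation":[0,0,0]},{"offset":[0,0,-35],"rotation":[0,0,0]},{"offset":[0,0,-35],"rotation":[0,0,0]},{"offset":[0,0,0],"rotation":[0,0,0]}])

```text
time: 6.03
tool_pos: [0.5396, -0.1383, 0.236]
tool_rot: [-3.141, -0.002, -3.063]
contact_force: [0.9, -1.1, 0.6]
opening: 0.0004
```

```bash
python3 -c "
from h import *
tip(.486,-.3645,.13)
import cv2
p=read_camera('wrist');cv2.imwrite('pics/w2.png',p['img'][:,:,::-1])
print([(q,[(r['location'],r['score']) for r in tip_of(q,p)[:2]]) for q in ('send_top','cancel_top','call3_top')])
"
```

```text
6.0333 tip [ 0.5395 -0.1384  0.17  ] rot [-3.141e+00 -2.000e-03 -3.063e+00] F [ 0.9  -1.1   0.59] off [  71.1 -221.2   40.3]
[('send_top', []), ('cancel_top', [([0.554, -0.3483, 0.0531], 0.78)]), ('call3_top', [])]
```

View pics/w2.png

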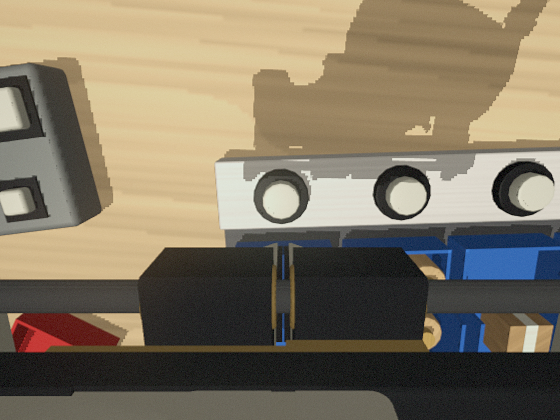

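Button 3 at (281,199) is up again. Next is the send key.

Request:
apply_moves(motion=[{"offset":[12,-36,0],"rotation":[0,0,0]},{"offset":[12,-36,0],"rotation":[0,0,0]},{"offset":[12,-36,0],"rotation":[0,0,0]},{"offset":[12,-36,0],"rotation":[0,0,0]},{"offset":[12,-36,0],"rotation":[0,0,0]},{"offset":[6,-18,0],"rotation":[0,0,0]},{"offset":[0,0,0],"rotation":[0,0,0]}])

```text
time: 6.82
tool_pos: [0.4817, -0.3434, 0.2147]
tool_rot: [3.122, -0.029, -3.055]
contact_force: [-0.3, 0.5, -0.7]
opening: 0.0003
```

```bash
python3 -c "
from h import *
tip(.486,-.3645,.09)
import cv2
s=observe();p=read_camera('wrist');cv2.imwrite('pics/w3.png',p['img'][:,:,::-1])
print([(q,[(r['location'],r['score']) for r in tip_of(q,p)[:2]]) for q in ('send_top','cancel_top')])
T=R.from_euler('xyz',s['tool_rot'])
t=T.inv().apply(np.array([.486,-.3645,.057])-s['tool_pos']); c=(np.linalg.inv(p['tool_from_camera'])@np.r_[t,1])[:3]; u=p['camera_matrix']@c; print(u[:2]/u[2])
"
```

```text
6.8167 tip [ 0.4796 -0.3423  0.1488] rot [ 3.122 -0.029 -3.055] F [-0.32  0.49 -0.67] off [ -6.1 -23.9  58.1]
[('send_top', [([0.4841, -0.364, 0.0555], 0.84)]), ('cancel_top', [([0.3603, -0.3356, 0.0557], 0.88), ([0.5151, -0.5344, 0.0583], 0.72)])]
[248.72085499 221.35514844]
```

View pics/w3.png

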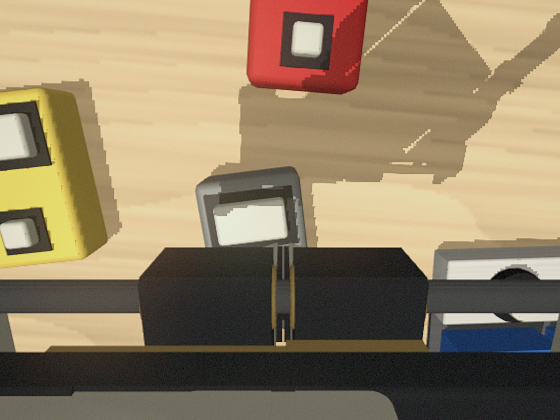

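The send key shows at (250,221) against a prediction of (249,221), so they agree. I'll fix the small tilt and line up over it.

Request:
apply_moves(motion=[{"offset":[-2,-21,0],"rotation":[0.02,-0.029,0]},{"offset":[0,0,0],"rotation":[0,0,0]},{"offset":[0,0,25],"rotation":[0,0,0]},{"offset":[0,0,25],"rotation":[0,0,0]},{"offset":[0,0,10],"rotation":[0,0,0]},{"offset":[0,0,0],"rotation":[0,0,0]}])

```text
time: 7.47
tool_pos: [0.491, -0.3499, 0.1532]
tool_rot: [3.137, 0.002, -3.042]
contact_force: [0.7, 1.4, -0.1]
opening: 0.0003
```

```bash
python3 -c "
from h import *
tip(.486,-.3645,.057)"
```

```text
7.4667 tip [ 0.4911 -0.3496  0.0872] rot [ 3.137e+00  2.000e-03 -3.042e+00] F [ 0.66  1.38 -0.11] off [  6.6 -14.5  30.1]
```

Request:
apply_moves(motion=[{"offset":[7,-14,0],"rotation":[0,0,0]},{"offset":[0,0,0],"rotation":[0,0,0]},{"offset":[0,0,7],"rotation":[0,0,0]},{"offset":[0,0,7],"rotation":[0,0,0]},{"offset":[0,0,0],"rotation":[0,0,0]}])

```text
time: 7.88
tool_pos: [0.4871, -0.3635, 0.1414]
tool_rot: [3.139, 0.004, -3.038]
contact_force: [-0.2, 0.8, -0.4]
opening: 0.0006
```

```bash
python3 -c "
from h import *
tip(.486,-.3645,.057)"
```

```text
7.8833 tip [ 0.4873 -0.3633  0.0754] rot [ 3.139  0.004 -3.038] F [-0.21  0.81 -0.4 ] off [ 1.5 -1.1 18.4]
```

Request:
apply_moves(motion=[{"offset":[1,-1,7],"rotation":[0,0,0]},{"offset":[0,0,6],"rotation":[0,0,0]},{"offset":[0,0,4],"rotation":[0,0,0]},{"offset":[0,0,2],"rotation":[0,0,0]},{"offset":[0,0,2],"rotation":[0,0,0]},{"offset":[0,0,0],"rotation":[0,0,0]}])

```text
time: 8.38
tool_pos: [0.4866, -0.3649, 0.1192]
tool_rot: [3.14, 0.005, -3.038]
contact_force: [-0.7, -0.4, 3.4]
opening: 0.0007
```

```bash
python3 -c "
from h import *
tip(.486,-.3645,.0505)"
```

```text
8.3833 tip [ 0.4869 -0.3648  0.0532] rot [ 3.14   0.005 -3.038] F [-0.67 -0.42  3.4 ] off [0.9 0.4 2.7]
```

Request:
apply_moves(motion=[{"offset":[0,0,2],"rotation":[0,0,0]},{"offset":[0,0,1.5],"rotation":[0,0,0]},{"offset":[0,0,0],"rotation":[0,0,0]}])

```text
time: 8.63
tool_pos: [0.4866, -0.3649, 0.1166]
tool_rot: [3.141, 0.005, -3.038]
contact_force: [-1.3, 1.4, 4.7]
opening: 0.0006
```

```bash
python3 -c "
from h import *
tip(.486,-.3645,.0505)"
```

```text
8.6333 tip [ 0.487  -0.3648  0.0506] rot [ 3.141  0.005 -3.038] F [-1.29  1.36  4.71] off [0.9 0.4 0.1]
```

Request:
apply_moves(motion=[{"offset":[0,0,1.5],"rotation":[0,0,0]},{"offset":[0,0,0.5],"rotation":[0,0,0]},{"offset":[0,0,0],"rotation":[0,0,0]}])

```text
time: 8.88
tool_pos: [0.4866, -0.3649, 0.1156]
tool_rot: [3.141, 0.005, -3.038]
contact_force: [-0.3, 1.2, 5.6]
opening: 0.0004
```

```bash
python3 -c "
from h import *
tip(.486,-.3645,.0505)"
```

```text
8.8833 tip [ 0.4869 -0.3648  0.0496] rot [ 3.141  0.005 -3.038] F [-0.25  1.2   5.58] off [ 0.9  0.4 -0.9]
```

The key is about 7 mm down at 5.6 N, so I withdraw.

Request:
apply_moves(motion=[{"offset":[0,0,-5],"rotation":[0,0,0]},{"offset":[0,0,-15],"rotation":[0,0,0]},{"offset":[0,0,-30],"rotation":[0,0,0]},{"offset":[0,0,-35],"rotation":[0,0,0]},{"offset":[0,0,-35],"rotation":[0,0,0]},{"offset":[10,0,-20],"rotation":[0,0,0]},{"offset":[0,0,0],"rotation":[0,0,0]},{"offset":[0,0,0],"rotation":[0,0,0]},{"offset":[0,0,0],"rotation":[0,0,0]}])

```text
time: 9.63
tool_pos: [0.4758, -0.3655, 0.2603]
tool_rot: [3.139, 0.004, -3.038]
contact_force: [-0.8, -0.1, -0.5]
opening: 0.0004
```

```bash
python3 -c "
from h import *
import cv2
tip(.486,-.3645,.0505)
p=read_camera('wrist');cv2.imwrite('pics/w4.png',p['img'][:,:,::-1])
p=read_camera('side');cv2.imwrite('pics/s4.png',p['img'][:,:,::-1])
print([(q,[(r['location'],r['score']) for r in tip_of(q,p)[:2]]) for q in ('bin_empty','bin_cartons','bin_knobs','bin_last_one','scanner','call3_top','send_top')])"
```

```text
9.6333 tip [ 0.476  -0.3653  0.1943] rot [ 3.139  0.004 -3.038] F [-0.77 -0.11 -0.54] off [ -9.4  -0.6 143.8]
[('bin_empty', [([0.7601, -0.3673, 0.0023], 0.95), ([0.6644, -0.1245, 0.0103], 0.92)]), ('bin_cartons', [([0.6235, 0.1727, 0.008], 0.87)]), ('bin_knobs', [([0.6552, -0.0297, 0.0095], 0.96)]), ('bin_last_one', [([0.6432, 0.075, 0.0075], 0.67), ([0.5259, -0.0392, 0.0534], 0.23)]), ('scanner', [([0.5434, 0.3512, -0.0027], 0.73)]), ('call3_top', [([0.5556, -0.3546, 0.0538], 0.48), ([0.5421, -0.1417, 0.0519], 0.41)]), ('send_top', [([0.2895, -0.3354, 0.0594], 0.66), ([0.4866, -0.3646, 0.054], 0.5)])]
```

View pics/w4.png

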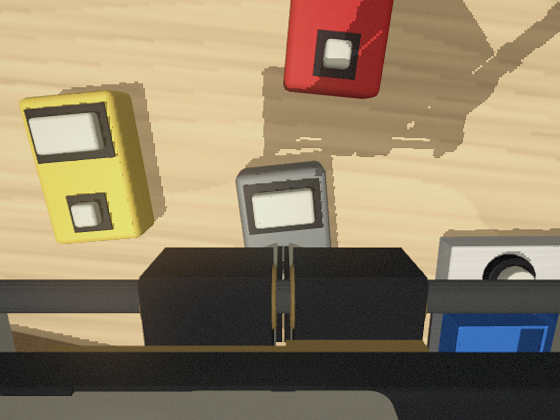

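View pics/s4.png

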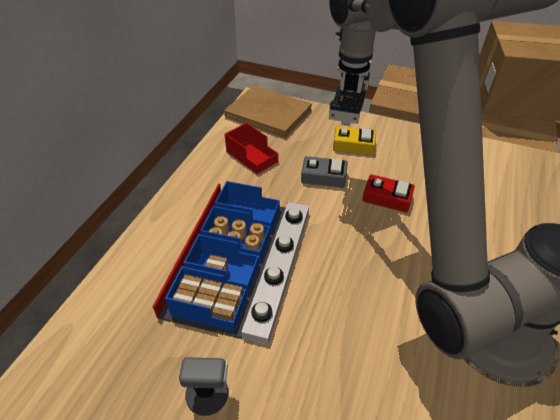

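The pictures show the send key up at wrist (283,209), button 3 up at side (293,215), and the bins and scanner where they started. The arm is clear.

```bash
python3 -c "
from cell import *
print(hand_in())"
```

```text
the job is handed in; nothing more can be done
None
```

I pressed call button 3, the rightmost one and the one in front of the empty bin, and let it come back up. Then I pressed the send key on the grey call box, let it up, withdrew and handed the job in at about 10 s. The hand-in reported no verdict.

- **Presses:** both went down about 7 mm judging by the fingertip height. The peak force I read was 5.4 N on the button and 5.6 N on the key, which fits the spring. The joint values themselves can't be read, so the depths are inferred.
- **Last pictures:** the send key and button 3 were up. The bins and scanner showed no movement beyond the few mm the measurement is good to. The arm hung about 14 cm above the send key, with force readings at noise level.
- **Disagreements:** the networks also picked up the red bin and the red and yellow boxes, and gave `call3_top` as the cancel key in one view. I rejected those against the pictures.

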